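# Tip the kiln props out of the tipping trough

## Task

Draw the bolt that locks the tipping trough, then press the red tab down until the trough sits firmly on its rubber stop, without forcing it, and hold it there until all five kiln props have slid into the crate. Let the trough come back up to level under control so that it does not bang, and push the bolt fully home again. Leave the crate and the other things on the bench where they are, and do not handle the props.

Things in the scene. Friction and masses are not known exactly. Their poses are not given: they have to be found in the camera images.
- stand: Green steel tipping stand, bolted down, 150 wide (x), 215 long (y), cheek plates 232 mm high. Origin: on the bench below the middle of the trough, z up; 'stand axes' below mean this frame. Its -x side is the worker's side (push tab, bolt). The trough's open outlet end points along the stand's +y, its weighted tail along -y.
- trough: Grey sheet-steel trough on a hinge axle between the cheeks. Origin: middle of the axle, (0, 0, 200 mm) in stand axes; the axle runs level along the stand's x, the axes turn with the trough and match the stand's when level. Trough: inside 110 wide, 257 long, sides 45 high, rim 263 mm above the bench when level, open at the outlet end.
- trough_tilt (a joint): Tilt of the trough about the axle, rad: 0 = level (tail on its rest rail), growing as the outlet end goes down. A steel bar on its tail always swings it back to level: holding it tilted takes about 4 to 8 N down on the tab when empty, up to 11 N at first when loaded; left alone it bangs home. The props begin to slide between 0.2 and 0.4 rad. While the bolt is home it has only about 0.04 rad of play.
- stop_rail (a point): Middle of the top of the green cross rail under the outlet half, (0, 65, 112 mm) in stand axes. It carries the screw stop with a black rubber dome that ends the tilt. Workers reset the stop's height to suit the crate: the trough meets it anywhere between 0.38 and 0.64 rad, and it must be felt for. Past first touch the force on the tab climbs by some 3 to 6 N per mm.
- push_tab (a point): Red ribbed push tab, 50 x 50 x 4 mm, standing out flat from the trough's near rim at the outlet end; turns with the trough. Origin: middle of its top face, which when level is at (-83, 100, 261 mm) in stand axes; z is the face's outward normal, y points to the outlet. Press it down with shut fingers. Light sheet: never more than 25 N on it; 10 to 18 N against the stop is a firm hold.
- bolt (a joint): Locking bolt on the near cheek, m: 0 = home, its end through the eye on the trough's side so that the trough cannot tip; 0.030 = fully drawn. It is drawn along the stand's -y and pushed home along +y, against about 3 N of friction. The end leaves the eye at 0.015; it can go home only with the trough level.
- bolt_knob (a point): Middle of the bolt's upright black knob: 16 mm across, 32 high, its top 16 mm above this point, on an 8 mm stem. Bolt home: (-87, 12, 263 mm) in stand axes. Free for fingers all round, 15 mm below this point too; the trough's wall is 30 mm away on the +x side and no higher than 263 mm above the bench.
- crate: Open wooden slatted crate, 180 (x) by 220 (y) by 100 mm high, walls 8 mm, standing loose on the bench below the outlet. Origin: centre of its underside, axes along its sides.
- prop0: Cream fireclay kiln prop, square bar 25 x 55 x 25 mm (x, y, z), about 76 g, lying in the tail half of the trough at the start. Origin: its centre.
- prop1: Cream fireclay kiln prop, square bar 25 x 55 x 25 mm (x, y, z), about 76 g, lying in the tail half of the trough at the start. Origin: its centre.
- prop2: Cream fireclay kiln prop, square bar 25 x 55 x 25 mm (x, y, z), about 76 g, lying in the tail half of the trough at the start. Origin: its centre.
- prop3: Cream fireclay kiln prop, square bar 25 x 55 x 25 mm (x, y, z), about 76 g, lying in the tail half of the trough at the start. Origin: its centre.
- prop4: Cream fireclay kiln prop, square bar 25 x 55 x 25 mm (x, y, z), about 76 g, lying in the tail half of the trough at the start. Origin: its centre.
- beaker: Ochre waisted beaker, 130 high, 82 wide; a bystander. Origin: centre of its underside.
- belly_pot: Ochre round-bellied pot, 108 high, 128 wide; a bystander. Origin: centre of its underside.
- bowl: Red-brown clay bowl, 60 high, 156 wide; a bystander. Origin: centre of its underside.
- wash_jar: Clear jar with white lid and paper label, 95 high, 72 wide; a bystander. Origin: centre of its underside.
- tall_prop: Tall cream kiln prop standing on the bench beyond the trough's tail, 40 x 40 x 100; a bystander. Origin: centre of its underside.
- stilt: Three-armed cream kiln stilt lying in front of the stand, about 92 across, 17 high; a bystander. Origin: its hub, on the bench.
- brush: Wooden brush lying behind the stand, 200 long; a bystander. Origin: centre of its underside.
There are look-alikes about, which are no part of the job. What is shaped like the prop2 but brown is not meant.

How it is judged:
By the outcome, as a careful person would: the job done as asked, in the order asked, and still so for the second after the job is handed in, with the robot touching nothing.
It also fails if it takes over 64 s, if anything falls off the work surface, if the arm or the gripper's body presses on something with over 40 N, if the wrist force passes 120 N, or if a joint passes its speed limit or range.

## Robot

A 6-joint arm with a two-finger parallel gripper is mounted at the origin on the work surface. World frame = base frame: x ahead of the robot, y to its left, z up, the work surface at z = 0. Lengths are in m, angles in rad, forces in N, time in s.
With the tool pointing down it reaches from about 0.3 to 0.875 m from the base axis. Payload 6.4 kg.
Tool frame: the origin (TCP) lies at the centre of the arm's flange, where the gripper is bolted on; the fingertips stand 173 mm ahead of it and the grasp point (between the pads) lies 155 mm ahead of it; z points along the fingers, x is the direction in which the jaws open and shut, and the axes are right-handed (so a half turn about z gives the same grasp; the last joint's range is limited). The gripper opens to 85 mm and grips with 20 to 120 N. Pads are 22 mm wide; open, the fingers measure 114 mm over their backs; the gripper's body (76 mm by 85 mm) begins 54 mm behind the grasp point. The pads swing forward as they close: fully open they stand 13 mm farther back than shut.
Start: joints at [-1.43, 0.181, 1.607, -0, 1.354, -0.206], TCP at [0.195, -0.541, 0.405] pointing down, gripper open.
Joint ranges: [-2.99, 2.99], [-0.89, 2.07], [0.3, 2.58], [-1.14, 4.28], [0, 2.63], [-3.12, 3.12]. Speed limits (rad/s): [2.57, 2.57, 3.01, 3.14, 3.14, 3.14].

## Interface

Orientations are given as a unit quaternion [w, x, y, z].
In Python, from bench import ctrl gives the robot as it stands. The module is installed in compiled form; this text tells all that it offers.
- The arm moves only by the tool move_arm, never from a script. Its argument "moves" is a list of rows, each an object of numbers: "gripper": the opening in per cent of the stroke, from 0 (shut) to 100 (fully open); "x", "y", "z": the shift along the tool's x, y, z in cm; "roll": the turn about the tool's z in degrees. In form: [{"gripper": .., "x": .., "y": .., "z": .., "roll": ..}, ...]. A call has 1 to 5 rows; each row shifts and turns the commanded pose from where the row before left it, along the tool's axes as they then stand; what a row does not reach is not made up. A row lasts 1/8 s, in which the tool goes at most 62.5 mm and 10.7 degrees, less where a joint would pass 70% of its speed; a pose out of reach is approached as far as the arm can. A call is refused whole if a number of a shift passes 6.25 or a number of a turn 10.7, either way. A call with a gripper value outside its range is refused whole. The fingers move at their own pace and stop on an object; the grip force is fixed at half the most. Time passes only in rows, so rows that do not move let the fingers close. It gives the time, the measured TCP pose, the force and the opening at its end, in the units of the state.
- ctrl.get_obs(): the state, without advancing time (a new reading comes with each control period).
- ctrl.camera(name): name is "side" or "top" or "wrist"; returns a dict with "img" (400x640x3 uint8, red, green, blue), "fx", "fy", "cx", "cy" (pixels), "world_from_camera" (4x4, takes a point from camera to world coordinates); the wrist camera has in their place "tool_from_camera" (4x4, takes a point from camera to tool coordinates, whose origin is the TCP and whose axes are the tool frame's). Camera axes: x right, y up, looking along -z (the intrinsics and any distortion apply to the point x, -y, -z); pixel columns grow to the right and rows downward; lengths in m; the calibration is good to about 2 mm. A picture is of the moment at which its call begins: read the wrist's pose just before it. There is no depth.
- ctrl.hand_in(): hands the job in, once; it reports no verdict.
The state is a dict: "time_s": time; "q": joint angles; "dq": joint speeds; "joint_efforts": joint torques, N m; "eef_pos": TCP position; "eef_rot": TCP orientation; "wrist_force": force on the tool from outside, world axes, zero at the start; "torque": the same for the moment, N m; "opening": opening from 0.0 (shut) to 1.0 (fully open).
Only numpy, scipy, OpenCV 4.12 (cv2) and the standard library are available. Lean on these libraries where they do the work, as an engineer would, in place of code of your own. Each camera call takes 0.05 s, during which the arm holds its last target. There are 200 camera calls.

## Working session

There is one attempt and no reset: what is moved stays moved. The work goes in short steps, Python scripts to look and compute and a tool call to move; the robot and the scene stay as the last step left them, time stands still between calls to the robot, and variables do not carry over. Pictures are saved under pics/ and viewed, about 8 in all and at most 12, crops included, and the job is handed in when it is done.

Besides the shell and the picture viewer there is one more tool, called after "Call:" as name(argument=value, ...), one argument or row to a line, values as JSON. move_arm: Moves the arm, as the interface text tells. Its arguments: {"type":"object","properties":{"moves":{"type":"array","items":{"type":"object","properties":{"gripper":{"type":"number"},"x":{"type":"number"},"y":{"type":"number"},"z":{"type":"number"},"roll":{"type":"number"}}}}},"required":["moves"]}

```bash
mkdir -p pics
cat > h.py <<'E'
import numpy as np, cv2
from bench import ctrl
def cam(n):
    o=ctrl.get_obs(); c=ctrl.camera(n); return o,c
def save(n,img): cv2.imwrite('pics/'+n,img[:,:,::-1])
E
python3 - <<'E'
from h import *
import pickle
d={}
for n in('top','side'):
    o,c=cam(n); d[n]=c; save(n+'1.png',c['img']); print(n,{k:c[k] for k in c if k!='img'})
pickle.dump(d,open('c.pkl','wb'))
print(o)
E
```

```text
top {'fx': 369.3717250606581, 'fy': 369.3717250606581, 'cx': 322.92982129495516, 'cy': 193.16701413833945, 'world_from_camera': array([[-0.03233084,  0.97490615, -0.22025601,  0.26814153],
       [-0.99947442, -0.03101431,  0.00943357,  0.04637742],
       [ 0.00236575,  0.22044525,  0.97539648,  1.30883499],
       [ 0.        ,  0.        ,  0.        ,  1.        ]])}
side {'fx': 406.1280500089191, 'fy': 406.1280500089191, 'cx': 320.52360839800787, 'cy': 202.15015264428823, 'world_from_camera': array([[-0.94878251, -0.19030046,  0.25218541,  0.84737598],
       [ 0.31586553, -0.55526134,  0.76935935,  1.04761051],
       [-0.00638063,  0.80961138,  0.5869316 ,  0.9444386 ],
       [ 0.        ,  0.        ,  0.        ,  1.        ]])}
{'time_s': 0.05, 'q': array([-1.43034717e+00,  1.81504636e-01,  1.60798644e+00, -2.74716036e-05,
        1.35378680e+00, -2.06332968e-01]), 'dq': array([ 0.00060513, -0.0001743 , -0.00092032,  0.00055975, -0.00083436,
        0.00108191]), 'joint_efforts': array([ 4.20026172e-04, -4.46251988e+01, -3.52581418e+01, -3.91929607e-04,
        4.18558717e-03, -6.59439969e-07]), 'eef_pos': array([ 0.19538633, -0.54052048,  0.40381479]), 'eef_rot': array([-6.05949290e-04,  8.18497980e-01, -5.74508787e-01, -5.85657791e-04]), 'wrist_force': array([ 0.0973301 ,  0.42926768, -1.29242219]), 'torque': array([ 0.03369023, -0.0806932 , -0.02677744]), 'opening': 0.9999284850089105}
```

View pics/top1.png

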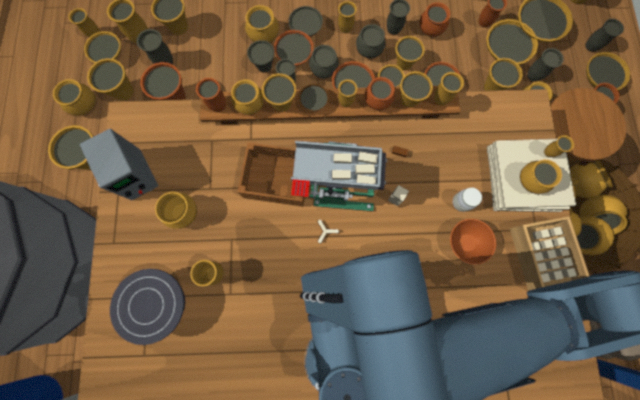

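View pics/side1.png

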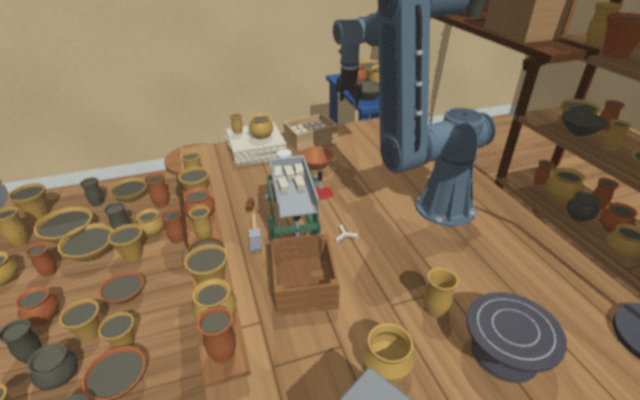

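The top view shows the stand at about (340,175), the red tab at (301,187), the bolt on the near cheek around (345,192) and the crate at (270,173). The trough outlet points left, which is world +y. Next I'll take a close crop and cast rays.

```bash
cat >> h.py <<'E'
def ray(c,uv,z,T=None):
    T=c['world_from_camera'] if T is None else T
    d=T[:3,:3]@np.array([(uv[0]-c['cx'])/c['fx'],-(uv[1]-c['cy'])/c['fy'],-1.])
    return T[:3,3]+d*(z-T[2,3])/d[2]
def redmask(img):
    r,g,b=[img[:,:,i].astype(int) for i in range(3)]
    return ((r>130)&(g<60)&(b<75)).astype(np.uint8)
E
python3 - <<'E'
from h import *
import pickle
d=pickle.load(open('c.pkl','rb'))
for n in d:
    c=d[n]; m=redmask(c['img']); k,l,s,ce=cv2.connectedComponentsWithStats(m)
    for i in range(1,k):
        if s[i,4]>15: print(n,s[i],ce[i],ray(c,ce[i],.261))
c=d['top']
# rim corners guess of the trough
for uv in[(298,142),(384,148),(381,188),(375,208),(314,204)]: print(uv,ray(c,uv,.263))
a=cv2.resize(c['img'][130:225,230:415],None,fx=4,fy=4,interpolation=cv2.INTER_CUBIC)
save('crop.png',a)
E
```

```text
top [291 180  19  17 266] [300.15413534 188.        ] [0.52231259 0.10215024 0.261     ]
(298, 142) [0.6637651  0.10583633 0.263     ]
(384, 148) [ 0.63672712 -0.1505056   0.263     ]
(381, 188) [ 0.51434823 -0.1333172   0.263     ]
(375, 208) [ 0.45580076 -0.11208828  0.263     ]
(314, 204) [0.47311384 0.06303443 0.263     ]
```

View pics/crop.png

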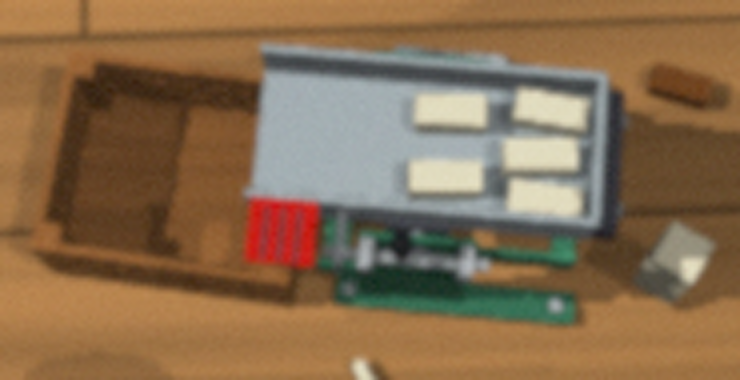

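Candidates: the red ribbed tab at (300,188) is the only red sheet. The black upright knob is at about (330,190), on the bolt between two silver guides; the dark patches nearby are shadow, the grey cube at (399,195) is the tall prop, and the brown bar at (401,151) is the look-alike. Five cream props lie in the tail half. I'll refine the yaw and knob position, then lift and turn.

Run:
```python
from h import *
import pickle
d=pickle.load(open('c.pkl','rb'));c=d['top']
a=ray(c,(230+263/4,130+46/4),.263);b=ray(c,(230+607/4,130+73/4),.263)
e=ray(c,(230+583/4,130+232/4),.263)
v=a-b;psi=np.arctan2(-v[0],v[1]);print('yaw',psi,np.linalg.norm(v),b-e)
X=np.array([np.cos(psi),np.sin(psi)]);Y=np.array([-X[1],X[0]])
tab=ray(c,(300.15,188),.261)[:2]
print('stand from tab',tab+.083*X-.1*Y,'knob from tab',tab-.004*X-.088*Y,'knob ray',ray(c,(230+402/4,130+238/4),.275))
```

```text
yaw -0.11425702028076162 0.257962899090856 [ 0.1213188  -0.02570782  0.        ]
stand from tab [ 0.59337094 -0.00664839] knob from tab [0.5083063  0.01519211] knob ray [0.51170839 0.01426745 0.275     ]
```

Call:
move_arm(
  moves=[
    {"z": -4, "roll": 10},
    {"z": -4, "roll": 10},
    {"z": -4, "roll": 6},
    {"z": 0},
  ],
)

```text
validation failed for argument at $.mo...
```

Call:
move_arm(
  moves=[
    {"gripper": 100, "x": 0, "y": 0, "z": -4, "roll": 10},
    {"gripper": 100, "x": 0, "y": 0, "z": -4, "roll": 10},
    {"gripper": 100, "x": 0, "y": 0, "z": -4, "roll": 6.5},
    {"gripper": 100, "x": 0, "y": 0, "z": 0, "roll": 0},
  ],
)

```text
time_s: 0.6
eef_pos: [0.1955, -0.5411, 0.5285]
eef_rot: [-0.002, -0.665, 0.747, -0.003]
wrist_force: [0.5, -0.2, -0.7]
opening: 1.006
```

Call:
move_arm(
  moves=[
    {"gripper": 60, "x": -4.9, "y": -2, "z": 0, "roll": 0},
    {"gripper": 60, "x": -4.9, "y": -2, "z": 0, "roll": 0},
    {"gripper": 60, "x": -4.9, "y": -2, "z": 0, "roll": 0},
    {"gripper": 60, "x": -4.9, "y": -2, "z": 0, "roll": 0},
    {"gripper": 60, "x": -4.9, "y": -2, "z": 0, "roll": 0},
  ],
)

```text
time_s: 1.23
eef_pos: [0.3235, -0.3073, 0.5232]
eef_rot: [0.0, -0.665, 0.747, 0.001]
wrist_force: [0.1, -0.4, -0.9]
opening: 0.598
```

Call:
move_arm(
  moves=[
    {"gripper": 60, "x": -4.9, "y": -2, "z": 0, "roll": 0},
    {"gripper": 60, "x": -4.9, "y": -2, "z": 0, "roll": 0},
    {"gripper": 60, "x": -4.9, "y": -2, "z": 0, "roll": 0},
    {"gripper": 60, "x": -4.9, "y": -2, "z": 0, "roll": 0},
    {"gripper": 60, "x": -4.9, "y": -2, "z": 0, "roll": 0},
  ],
)

```text
time_s: 1.85
eef_pos: [0.4511, -0.0754, 0.5233]
eef_rot: [-0.0, -0.665, 0.747, 0.001]
wrist_force: [-0.3, -0.2, 0.7]
opening: 0.599
```

Call:
move_arm(
  moves=[
    {"gripper": 60, "x": -4.9, "y": -2, "z": 0, "roll": 0},
    {"gripper": 60, "x": -4.9, "y": -2, "z": 0, "roll": 0},
    {"gripper": 60, "x": 0, "y": 0, "z": 0, "roll": 0},
  ],
)

```text
time_s: 2.22
eef_pos: [0.5024, 0.0185, 0.5228]
eef_rot: [-0.001, -0.667, 0.745, 0.001]
wrist_force: [-0.8, -0.3, 0.9]
opening: 0.601
```

Run:
```python
from h import *
import pickle
from scipy.spatial.transform import Rotation as R
o,c=cam('wrist')
T=np.eye(4);q=o['eef_rot'];T[:3,:3]=R.from_quat([*q[1:],q[0]]).as_matrix();T[:3,3]=o['eef_pos']
W=T@c['tool_from_camera'];c['W']=W;pickle.dump(c,open('w1.pkl','wb'));save('w1.png',c['img'])
print(o['eef_pos'],q,c['fx'],W.round(3),c['tool_from_camera'].round(3))
m=redmask(c['img']);k,l,s,ce=cv2.connectedComponentsWithStats(m)
for i in range(1,k):
    if s[i,4]>100: print(s[i],ce[i],ray(c,ce[i],.261,W))
```

```text
[0.50236223 0.01852362 0.52280771] [-5.87100069e-04 -6.67272275e-01  7.44812260e-01  1.43645493e-03] 345.8441619500422 [[-0.11   0.948  0.299  0.578]
 [-0.994 -0.104 -0.034  0.009]
 [-0.001 -0.301  0.954  0.492]
 [ 0.     0.     0.     1.   ]] [[ 1.     0.     0.     0.001]
 [ 0.    -0.955 -0.298 -0.076]
 [ 0.     0.298 -0.955  0.03 ]
 [ 0.     0.     0.     1.   ]]
[ 150  142   77   68 3914] [188.85283597 174.49335718] [0.52763364 0.10259766 0.261     ]
```

View pics/w1.png

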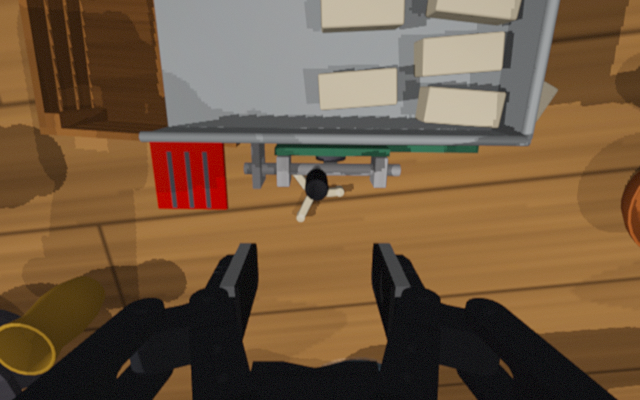

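The wrist view shows the red tab at (189,174), the black knob at (317,184) between the silver guides, the trough with its props above, and the open fingers at the bottom.

Run:
```python
from h import *
import pickle
c=pickle.load(open('w1.pkl','rb'));g=c['img'].max(2)
m=(g<45).astype(np.uint8);m[:160]=0;m[215:]=0;m[:,:290]=0;m[:,345:]=0
k,l,s,ce=cv2.connectedComponentsWithStats(m)
for i in range(1,k):
    if s[i,4]>40:
        print(s[i],ce[i])
        ys,xs=np.where(l==i)
        for r in range(ys.min(),ys.max()+1,3): print(r,xs[ys==r].min(),xs[ys==r].max(),end='; ')
for uv in[(316,190),(316,186),(314,172)]:
    print(uv,ray(c,uv,.279,c['W']),ray(c,uv,.247,c['W']))
```

```text
[306 169  22  32 543] [316.28729282 184.17495396]
169 314 319; 172 310 323; 175 307 325; 178 306 325; 181 307 326; 184 306 326; 187 306 327; 190 306 326; 193 307 325; 196 310 323; 199 314 319; (316, 190) [0.51240115 0.01594393 0.279     ] [0.50256611 0.01691644 0.247     ]
(316, 186) [0.51507944 0.01565165 0.279     ] [0.50564594 0.01658034 0.247     ]
(314, 172) [0.52444162 0.0159085  0.279     ] [0.51641172 0.0168757  0.247     ]
```

Call:
move_arm(
  moves=[
    {"gripper": 60, "x": 0.15, "y": -0.9, "z": 2, "roll": 0},
    {"gripper": 60, "x": 0, "y": 0, "z": 3, "roll": 0},
    {"gripper": 60, "x": 0, "y": 0, "z": 2.8, "roll": 0},
    {"gripper": 60, "x": 0, "y": 0, "z": 2, "roll": 0},
    {"gripper": 60, "x": 0, "y": 0, "z": 0, "roll": 0},
  ],
)

```text
time_s: 2.9
eef_pos: [0.5095, 0.0121, 0.4244]
eef_rot: [-0.002, -0.665, 0.747, 0.002]
wrist_force: [0.1, 1.0, 1.2]
opening: 0.602
```

Call:
move_arm(
  moves=[
    {"gripper": 35, "x": 0, "y": 0, "z": 0, "roll": 0},
    {"gripper": 5, "x": 0, "y": 0, "z": 0, "roll": 0},
    {"gripper": 5, "x": 0, "y": 0, "z": 0, "roll": 0},
    {"gripper": 5, "x": 0, "y": 0, "z": 0, "roll": 0},
  ],
)

```text
time_s: 3.4
eef_pos: [0.5107, 0.0132, 0.4282]
eef_rot: [0.001, -0.665, 0.747, -0.001]
wrist_force: [-1.1, 0.7, 6.4]
opening: 0.164
```

Call:
move_arm(
  moves=[
    {"gripper": 5, "x": 0.6, "y": 0, "z": 0, "roll": 0},
    {"gripper": 5, "x": 0.6, "y": 0, "z": 0, "roll": 0},
    {"gripper": 5, "x": 0.6, "y": 0, "z": 0, "roll": 0},
    {"gripper": 5, "x": 0.6, "y": 0, "z": 0, "roll": 0},
    {"gripper": 5, "x": 0.4, "y": 0, "z": 0, "roll": 0},
  ],
)

```text
time_s: 4.03
eef_pos: [0.5075, -0.0138, 0.4282]
eef_rot: [0.002, -0.665, 0.747, 0.0]
wrist_force: [-0.3, 16.2, 7.0]
opening: 0.166
```

Call:
move_arm(
  moves=[
    {"gripper": 5, "x": 0.2, "y": 0, "z": 0, "roll": 0},
    {"gripper": 5, "x": 0.1, "y": 0, "z": 0, "roll": 0},
    {"gripper": 5, "x": 0, "y": 0, "z": 0, "roll": 0},
  ],
)

```text
time_s: 4.4
eef_pos: [0.5073, -0.0147, 0.4281]
eef_rot: [0.004, -0.666, 0.746, 0.002]
wrist_force: [0.6, 18.9, 7.0]
opening: 0.163
```

Call:
move_arm(
  moves=[
    {"gripper": 5, "x": -0.2, "y": 0, "z": 0, "roll": 0},
    {"gripper": 50, "x": 0, "y": 0, "z": 0, "roll": 0},
    {"gripper": 50, "x": 0, "y": 0, "z": 0, "roll": 0},
    {"gripper": 50, "x": 0, "y": 0, "z": -3, "roll": 0},
    {"gripper": 50, "x": 0, "y": 0, "z": -3, "roll": 0},
  ],
)

```text
time_s: 5.03
eef_pos: [0.5071, -0.0162, 0.4869]
eef_rot: [-0.001, -0.665, 0.747, 0.0]
wrist_force: [0.5, -0.1, -0.7]
opening: 0.498
```

Run:
```python
from h import *
from scipy.spatial.transform import Rotation as R
o,c=cam('wrist')
T=np.eye(4);q=o['eef_rot'];T[:3,:3]=R.from_quat([*q[1:],q[0]]).as_matrix();T[:3,3]=o['eef_pos']
W=T@c['tool_from_camera']
print(o['eef_pos'],o['wrist_force'],o['opening'])
m=redmask(c['img']);k,l,s,ce=cv2.connectedComponentsWithStats(m)
for i in range(1,k):
    if s[i,4]>100: print(s[i],ce[i],ray(c,ce[i],.261,W))
save('w2.png',c['img'])
```

```text
[ 0.50706676 -0.01617402  0.48692402] [ 0.50520286 -0.07529571 -0.68079745] 0.4977993479080165
[  62  170   95   75 4873] [110.1457008  205.25487379] [0.5277827  0.10403478 0.261     ]
```

View pics/w2.png

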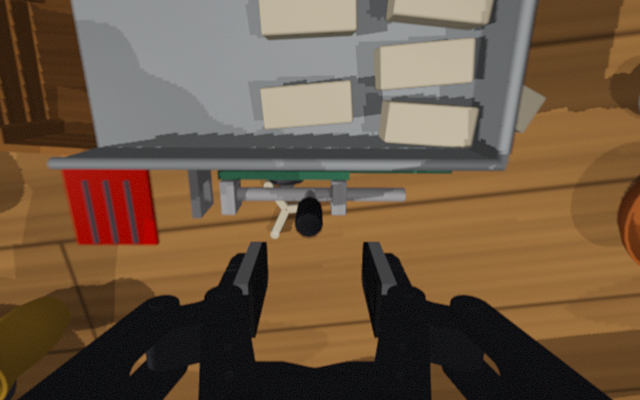

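The bolt is drawn: the knob at (308,215) is against the right guide and its end is clear of the eye at (203,190). The tab at (110,205) casts to (0.527, 0.103). Now I'll shut the fingers and go over it.

Call:
move_arm(
  moves=[
    {"gripper": 0, "x": -4, "y": -0.2, "z": 0, "roll": 0},
    {"gripper": 0, "x": -4, "y": -0.2, "z": 0, "roll": 0},
    {"gripper": 0, "x": -4.1, "y": -0.2, "z": 0, "roll": 0},
    {"gripper": 0, "x": 0, "y": 0, "z": 1.5, "roll": 0},
    {"gripper": 0, "x": 0, "y": 0, "z": 1.7, "roll": 0},
  ],
)

```text
time_s: 5.7
eef_pos: [0.527, 0.1033, 0.4534]
eef_rot: [-0.0, -0.665, 0.747, -0.0]
wrist_force: [0.3, -0.1, 0.3]
opening: 0.0
```

Call:
move_arm(
  moves=[
    {"gripper": 0, "x": 0, "y": 0, "z": 1, "roll": 0},
    {"gripper": 0, "x": 0, "y": 0, "z": 0.6, "roll": 0},
    {"gripper": 0, "x": 0, "y": 0, "z": 0.4, "roll": 0},
    {"gripper": 0, "x": 0, "y": 0, "z": 0, "roll": 0},
  ],
)

```text
time_s: 6.2
eef_pos: [0.5272, 0.1035, 0.435]
eef_rot: [0.0, -0.665, 0.747, -0.0]
wrist_force: [-0.0, -0.0, -0.7]
opening: 0.001
```

Call:
move_arm(
  moves=[
    {"gripper": 0, "x": -0.1, "y": 0, "z": 0.3, "roll": 0},
    {"gripper": 0, "x": -0.2, "y": 0, "z": 0.4, "roll": 0},
    {"gripper": 0, "x": -0.2, "y": 0, "z": 0.4, "roll": 0},
    {"gripper": 0, "x": -0.2, "y": 0, "z": 0.4, "roll": 0},
    {"gripper": 0, "x": 0, "y": 0, "z": 0, "roll": 0},
  ],
)

```text
time_s: 6.82
eef_pos: [0.5281, 0.1109, 0.4213]
eef_rot: [0.001, -0.665, 0.747, -0.001]
wrist_force: [-3.1, -0.2, 9.2]
opening: 0.0
```

Call:
move_arm(
  moves=[
    {"gripper": 0, "x": -0.2, "y": 0, "z": 0.4, "roll": 0},
    {"gripper": 0, "x": -0.2, "y": 0, "z": 0.4, "roll": 0},
    {"gripper": 0, "x": -0.1, "y": 0, "z": 0.4, "roll": 0},
    {"gripper": 0, "x": -0.1, "y": 0, "z": 0.2, "roll": 0},
    {"gripper": 0, "x": 0, "y": 0, "z": 0, "roll": 0},
  ],
)

```text
time_s: 7.45
eef_pos: [0.5289, 0.1167, 0.4072]
eef_rot: [0.001, -0.665, 0.747, -0.001]
wrist_force: [-2.1, -0.6, 6.3]
opening: -0.001
```

Call:
move_arm(
  moves=[
    {"gripper": 0, "x": -0.1, "y": 0, "z": 0.3, "roll": 0},
    {"gripper": 0, "x": -0.1, "y": 0, "z": 0.3, "roll": 0},
    {"gripper": 0, "x": -0.1, "y": 0, "z": 0.2, "roll": 0},
    {"gripper": 0, "x": 0, "y": 0, "z": 0, "roll": 0},
  ],
)

```text
time_s: 7.95
eef_pos: [0.5294, 0.1196, 0.3989]
eef_rot: [0.001, -0.665, 0.747, -0.001]
wrist_force: [-0.1, -1.1, 4.0]
opening: -0.0
```

Call:
move_arm(
  moves=[
    {"gripper": 0, "x": 0, "y": 0, "z": 0.2, "roll": 0},
    {"gripper": 0, "x": 0, "y": 0, "z": 0.2, "roll": 0},
    {"gripper": 0, "x": 0, "y": 0, "z": 0, "roll": 0},
  ],
)

```text
time_s: 8.32
eef_pos: [0.5292, 0.12, 0.3939]
eef_rot: [0.001, -0.665, 0.747, -0.0]
wrist_force: [2.8, 2.7, 6.1]
opening: -0.0
```

Call:
move_arm(
  moves=[
    {"gripper": 0, "x": 0, "y": 0, "z": 0.2, "roll": 0},
    {"gripper": 0, "x": 0, "y": 0, "z": 0, "roll": 0},
  ],
)

```text
time_s: 8.57
eef_pos: [0.5292, 0.1201, 0.3922]
eef_rot: [0.001, -0.665, 0.747, 0.0]
wrist_force: [2.8, 3.6, 5.8]
opening: 0.001
```

Call:
move_arm(
  moves=[
    {"gripper": 0, "x": 0, "y": 0, "z": 0.2, "roll": 0},
    {"gripper": 0, "x": 0, "y": 0, "z": 0, "roll": 0},
  ],
)

```text
time_s: 8.82
eef_pos: [0.5292, 0.1203, 0.3902]
eef_rot: [0.001, -0.665, 0.747, 0.0]
wrist_force: [2.6, 5.2, 5.3]
opening: 0.001
```

Call:
move_arm(
  moves=[
    {"gripper": 0, "x": 0, "y": 0, "z": 0.2, "roll": 0},
    {"gripper": 0, "x": 0, "y": 0, "z": 0.2, "roll": 0},
    {"gripper": 0, "x": 0, "y": 0, "z": 0, "roll": 0},
  ],
)

```text
time_s: 9.2
eef_pos: [0.5292, 0.1206, 0.3863]
eef_rot: [0.002, -0.665, 0.747, 0.0]
wrist_force: [3.2, 6.5, 5.2]
opening: 0.002
```

Call:
move_arm(
  moves=[
    {"gripper": 0, "x": 0, "y": 0, "z": 0.2, "roll": 0},
    {"gripper": 0, "x": 0, "y": 0, "z": 0, "roll": 0},
  ],
)

```text
time_s: 9.45
eef_pos: [0.5292, 0.1207, 0.3842]
eef_rot: [0.002, -0.665, 0.747, 0.0]
wrist_force: [3.0, 7.9, 5.4]
opening: -0.0
```

Call:
move_arm(
  moves=[
    {"gripper": 0, "x": 0, "y": 0, "z": 0.2, "roll": 0},
    {"gripper": 0, "x": 0, "y": 0, "z": 0, "roll": 0},
  ],
)

```text
time_s: 9.7
eef_pos: [0.5292, 0.1208, 0.3822]
eef_rot: [0.002, -0.665, 0.747, 0.001]
wrist_force: [3.0, 8.9, 5.2]
opening: -0.001
```

Call:
move_arm(
  moves=[
    {"gripper": 0, "x": -0.15, "y": 0, "z": 0, "roll": 0},
    {"gripper": 0, "x": -0.15, "y": 0, "z": 0, "roll": 0},
    {"gripper": 0, "x": 0, "y": 0, "z": 0, "roll": 0},
  ],
)

```text
time_s: 10.07
eef_pos: [0.5293, 0.1224, 0.3817]
eef_rot: [-0.0, -0.665, 0.747, -0.0]
wrist_force: [0.8, 0.9, 4.4]
opening: -0.003
```

Run:
```python
from h import *
o,c=cam('side'); o2,w=cam('wrist')
print(o['wrist_force'],o['torque'])
a=cv2.resize(c['img'][130:320,220:380],None,fx=2.5,fy=2.5,interpolation=cv2.INTER_CUBIC)
b=cv2.resize(w['img'][:300,:480],(400,250)); b=cv2.copyMakeBorder(b,0,a.shape[0]-250,0,0,cv2.BORDER_CONSTANT)
save('p3.png',np.hstack([a,b]))
```

```text
[0.81935458 0.86763494 4.43331678] [-0.04530632 -0.33227348 -0.02341418]
```

View pics/p3.png

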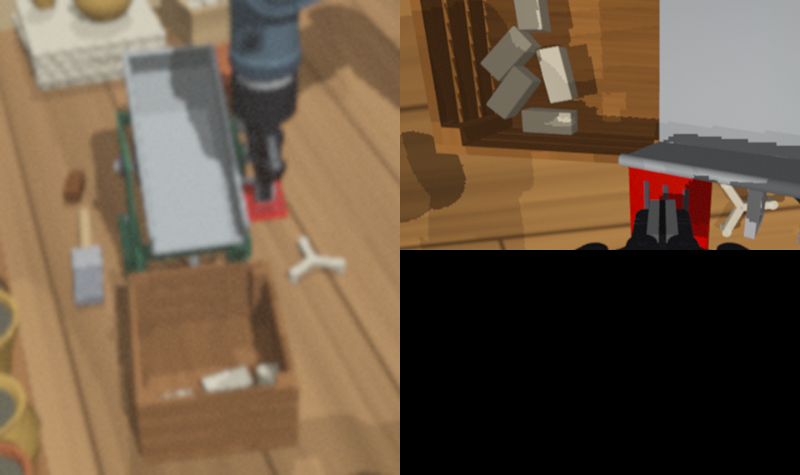

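All five props are already in the crate (wrist inset, about (500–580, 0–130)). The fingers are on the tab and the trough is empty. I still need to feel for the stop, moving slightly outward as I go.

Call:
move_arm(
  moves=[
    {"gripper": 0, "x": -0.1, "y": 0, "z": 0.2, "roll": 0},
    {"gripper": 0, "x": 0, "y": 0, "z": 0.2, "roll": 0},
    {"gripper": 0, "x": 0, "y": 0, "z": 0, "roll": 0},
  ],
)

```text
time_s: 10.55
eef_pos: [0.5293, 0.1235, 0.3773]
eef_rot: [-0.0, -0.665, 0.747, 0.0]
wrist_force: [0.5, 0.1, 3.2]
opening: 0.001
```

Call:
move_arm(
  moves=[
    {"gripper": 0, "x": 0, "y": 0, "z": 0.2, "roll": 0},
    {"gripper": 0, "x": 0, "y": 0, "z": 0, "roll": 0},
  ],
)

```text
time_s: 10.8
eef_pos: [0.5293, 0.1236, 0.3754]
eef_rot: [-0.0, -0.665, 0.747, 0.0]
wrist_force: [-0.1, -0.7, 4.1]
opening: -0.001
```

Call:
move_arm(
  moves=[
    {"gripper": 0, "x": 0, "y": 0, "z": 0.2, "roll": 0},
    {"gripper": 0, "x": 0, "y": 0, "z": 0, "roll": 0},
  ],
)

```text
time_s: 11.05
eef_pos: [0.5293, 0.1236, 0.3737]
eef_rot: [-0.0, -0.665, 0.747, 0.0]
wrist_force: [-0.6, -0.6, 5.5]
opening: 0.004
```

Call:
move_arm(
  moves=[
    {"gripper": 0, "x": 0, "y": 0, "z": 0.15, "roll": 0},
    {"gripper": 0, "x": 0, "y": 0, "z": 0, "roll": 0},
  ],
)

```text
time_s: 11.3
eef_pos: [0.5294, 0.1237, 0.3729]
eef_rot: [0.0, -0.665, 0.747, -0.0]
wrist_force: [-1.8, -0.3, 9.3]
opening: 0.001
```

Call:
move_arm(
  moves=[
    {"gripper": 0, "x": 0, "y": 0, "z": 0.15, "roll": 0},
    {"gripper": 0, "x": 0, "y": 0, "z": 0, "roll": 0},
  ],
)

```text
time_s: 11.55
eef_pos: [0.5295, 0.1238, 0.3721]
eef_rot: [0.001, -0.665, 0.747, -0.0]
wrist_force: [-3.4, 0.5, 13.5]
opening: 0.002
```

Call:
move_arm(
  moves=[
    {"gripper": 0, "x": 0, "y": 0, "z": 0.1, "roll": 0},
    {"gripper": 0, "x": 0, "y": 0, "z": 0, "roll": 0},
  ],
)

```text
time_s: 11.8
eef_pos: [0.5296, 0.1239, 0.3717]
eef_rot: [0.001, -0.665, 0.747, -0.0]
wrist_force: [-4.0, 1.2, 16.9]
opening: 0.004
```

Call:
move_arm(
  moves=[
    {"gripper": 0, "x": 0, "y": 0, "z": -0.05, "roll": 0},
    {"gripper": 0, "x": 0, "y": 0, "z": 0, "roll": 0},
    {"gripper": 0, "x": 0, "y": 0, "z": 0, "roll": 0},
    {"gripper": 0, "x": 0, "y": 0, "z": 0, "roll": 0},
    {"gripper": 0, "x": 0, "y": 0, "z": 0, "roll": 0},
  ],
)

```text
time_s: 12.42
eef_pos: [0.5296, 0.1239, 0.372]
eef_rot: [0.001, -0.665, 0.747, -0.0]
wrist_force: [-3.2, 0.7, 14.7]
opening: 0.0
```

Call:
move_arm(
  moves=[
    {"gripper": 0, "x": 0, "y": 0, "z": 0, "roll": 0},
    {"gripper": 0, "x": 0, "y": 0, "z": 0, "roll": 0},
    {"gripper": 0, "x": 0, "y": 0, "z": 0, "roll": 0},
    {"gripper": 0, "x": 0, "y": 0, "z": 0, "roll": 0},
    {"gripper": 0, "x": 0, "y": 0, "z": 0, "roll": 0},
  ],
)

```text
time_s: 13.05
eef_pos: [0.5296, 0.1239, 0.372]
eef_rot: [0.001, -0.665, 0.747, -0.0]
wrist_force: [-3.5, 1.0, 14.2]
opening: -0.002
```

Call:
move_arm(
  moves=[
    {"gripper": 0, "x": 0, "y": 0, "z": -0.3, "roll": 0},
    {"gripper": 0, "x": 0, "y": 0, "z": -0.3, "roll": 0},
    {"gripper": 0, "x": 0.05, "y": 0, "z": -0.3, "roll": 0},
    {"gripper": 0, "x": 0.05, "y": 0, "z": -0.3, "roll": 0},
    {"gripper": 0, "x": 0.05, "y": 0, "z": -0.3, "roll": 0},
  ],
)

```text
time_s: 13.68
eef_pos: [0.5294, 0.1227, 0.3856]
eef_rot: [0.001, -0.665, 0.747, 0.0]
wrist_force: [2.4, 5.9, 5.4]
opening: 0.0
```

Call:
move_arm(
  moves=[
    {"gripper": 0, "x": 0.05, "y": 0, "z": -0.3, "roll": 0},
    {"gripper": 0, "x": 0.05, "y": 0, "z": -0.3, "roll": 0},
    {"gripper": 0, "x": 0.1, "y": 0, "z": -0.3, "roll": 0},
    {"gripper": 0, "x": 0.1, "y": 0, "z": -0.3, "roll": 0},
    {"gripper": 0, "x": 0.1, "y": 0, "z": -0.3, "roll": 0},
  ],
)

```text
time_s: 14.3
eef_pos: [0.5289, 0.1193, 0.4011]
eef_rot: [0.002, -0.665, 0.747, 0.001]
wrist_force: [0.9, 9.9, 7.0]
opening: -0.001
```

Call:
move_arm(
  moves=[
    {"gripper": 0, "x": 0.1, "y": 0, "z": -0.3, "roll": 0},
    {"gripper": 0, "x": 0.1, "y": 0, "z": -0.3, "roll": 0},
    {"gripper": 0, "x": 0.1, "y": 0, "z": -0.3, "roll": 0},
    {"gripper": 0, "x": 0.15, "y": 0, "z": -0.3, "roll": 0},
    {"gripper": 0, "x": 0.15, "y": 0, "z": -0.3, "roll": 0},
  ],
)

```text
time_s: 14.92
eef_pos: [0.5282, 0.1138, 0.4166]
eef_rot: [0.002, -0.665, 0.747, 0.001]
wrist_force: [1.2, 11.1, 10.1]
opening: -0.004
```

Call:
move_arm(
  moves=[
    {"gripper": 0, "x": 0.05, "y": 0, "z": -0.25, "roll": 0},
    {"gripper": 0, "x": 0.05, "y": 0, "z": -0.25, "roll": 0},
    {"gripper": 0, "x": 0.05, "y": 0, "z": -0.2, "roll": 0},
    {"gripper": 0, "x": 0.05, "y": 0, "z": -0.2, "roll": 0},
    {"gripper": 0, "x": 0.05, "y": 0, "z": -0.15, "roll": 0},
  ],
)

```text
time_s: 15.55
eef_pos: [0.5278, 0.1101, 0.4267]
eef_rot: [0.001, -0.665, 0.747, 0.0]
wrist_force: [0.8, 4.1, 8.0]
opening: 0.002
```

Call:
move_arm(
  moves=[
    {"gripper": 0, "x": 0.05, "y": 0, "z": -0.15, "roll": 0},
    {"gripper": 0, "x": 0.05, "y": 0, "z": -0.15, "roll": 0},
    {"gripper": 0, "x": 0, "y": 0, "z": -0.1, "roll": 0},
    {"gripper": 0, "x": 0, "y": 0, "z": -0.1, "roll": 0},
  ],
)

```text
time_s: 16.05
eef_pos: [0.5277, 0.1083, 0.4312]
eef_rot: [-0.0, -0.665, 0.747, -0.001]
wrist_force: [0.3, -1.3, 5.7]
opening: -0.0
```

Call:
move_arm(
  moves=[
    {"gripper": 0, "x": 0, "y": 0, "z": -0.1, "roll": 0},
    {"gripper": 0, "x": 0, "y": 0, "z": -0.1, "roll": 0},
    {"gripper": 0, "x": 0, "y": 0, "z": 0, "roll": 0},
  ],
)

```text
time_s: 16.42
eef_pos: [0.5276, 0.1081, 0.4328]
eef_rot: [-0.001, -0.665, 0.747, -0.0]
wrist_force: [-0.8, -3.6, 5.4]
opening: 0.0
```

Call:
move_arm(
  moves=[
    {"gripper": 0, "x": 0, "y": 0, "z": -0.1, "roll": 0},
    {"gripper": 0, "x": 0, "y": 0, "z": -0.1, "roll": 0},
    {"gripper": 0, "x": 0, "y": 0, "z": 0, "roll": 0},
  ],
)

```text
time_s: 16.8
eef_pos: [0.5275, 0.1088, 0.4345]
eef_rot: [-0.0, -0.665, 0.747, 0.0]
wrist_force: [-1.3, -1.9, 3.3]
opening: -0.002
```

Call:
move_arm(
  moves=[
    {"gripper": 0, "x": 0, "y": 0, "z": -0.1, "roll": 0},
    {"gripper": 0, "x": 0, "y": 0, "z": -0.1, "roll": 0},
    {"gripper": 0, "x": 0, "y": 0, "z": 0, "roll": 0},
  ],
)

```text
time_s: 17.18
eef_pos: [0.5276, 0.1089, 0.4364]
eef_rot: [-0.0, -0.665, 0.747, 0.0]
wrist_force: [0.3, -0.4, 0.1]
opening: 0.001
```

Call:
move_arm(
  moves=[
    {"gripper": 0, "x": 0, "y": 0, "z": -0.1, "roll": 0},
    {"gripper": 0, "x": 0, "y": 0, "z": -0.1, "roll": 0},
    {"gripper": 0, "x": 0, "y": 0, "z": 0, "roll": 0},
  ],
)

```text
time_s: 17.55
eef_pos: [0.5277, 0.1087, 0.4388]
eef_rot: [0.0, -0.665, 0.747, -0.0]
wrist_force: [0.0, -0.0, -0.1]
opening: -0.004
```

The tab is free and the trough is level. Returning to the bolt knob.

Call:
move_arm(
  moves=[
    {"gripper": 0, "x": 0, "y": 0, "z": -2.5, "roll": 0},
    {"gripper": 60, "x": 2, "y": 0, "z": -2.3, "roll": 0},
    {"gripper": 60, "x": 4, "y": 0.2, "z": 0, "roll": 0},
    {"gripper": 60, "x": 4, "y": 0.2, "z": 0, "roll": 0},
    {"gripper": 60, "x": 2.6, "y": 0.2, "z": 0, "roll": 0},
  ],
)

```text
time_s: 18.18
eef_pos: [0.5068, -0.0172, 0.4868]
eef_rot: [-0.0, -0.665, 0.747, -0.0]
wrist_force: [0.5, 0.2, -1.0]
opening: 0.601
```

Run:
```python
from h import *
o,c=cam('wrist'); print(o['eef_pos'],o['wrist_force'],o['opening']); save('w4.png',c['img'])
```

```text
[ 0.50679612 -0.01723087  0.48680775] [ 0.53200192  0.18754511 -1.03848792] 0.60120373289895
```

View pics/w4.png

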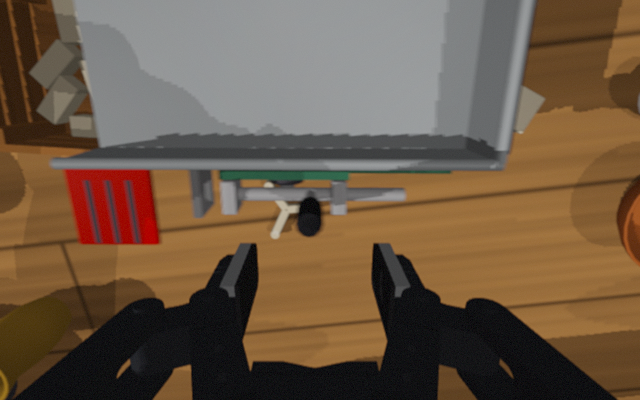

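The trough is empty and level, matching the earlier view, and the knob at (309,216) hasn't moved since the draw. Gripping it and pushing home.

Call:
move_arm(
  moves=[
    {"gripper": 60, "x": 0, "y": 0, "z": 2.5, "roll": 0},
    {"gripper": 60, "x": 0, "y": 0, "z": 2.5, "roll": 0},
    {"gripper": 60, "x": 0, "y": 0, "z": 1.1, "roll": 0},
    {"gripper": 60, "x": 0, "y": 0, "z": 0, "roll": 0},
    {"gripper": 35, "x": 0, "y": 0, "z": 0, "roll": 0},
  ],
)

```text
time_s: 18.85
eef_pos: [0.5075, -0.0157, 0.4268]
eef_rot: [0.0, -0.665, 0.747, -0.001]
wrist_force: [0.1, 0.1, -0.8]
opening: 0.403
```

Call:
move_arm(
  moves=[
    {"gripper": 5, "x": 0, "y": 0, "z": 0, "roll": 0},
    {"gripper": 5, "x": 0, "y": 0, "z": 0, "roll": 0},
    {"gripper": 5, "x": 0, "y": 0, "z": 0, "roll": 0},
  ],
)

```text
time_s: 19.23
eef_pos: [0.5076, -0.014, 0.4272]
eef_rot: [0.003, -0.665, 0.746, 0.001]
wrist_force: [1.5, 11.4, 3.7]
opening: 0.165
```

Call:
move_arm(
  moves=[
    {"gripper": 5, "x": -0.5, "y": 0, "z": 0, "roll": 0},
    {"gripper": 5, "x": -0.5, "y": 0, "z": 0, "roll": 0},
    {"gripper": 5, "x": -0.5, "y": 0, "z": 0, "roll": 0},
    {"gripper": 5, "x": -0.5, "y": 0, "z": 0, "roll": 0},
    {"gripper": 5, "x": -0.4, "y": 0, "z": 0, "roll": 0},
  ],
)

```text
time_s: 19.85
eef_pos: [0.5103, 0.0077, 0.4272]
eef_rot: [0.0, -0.665, 0.747, -0.002]
wrist_force: [-2.1, -3.3, 6.5]
opening: 0.166
```

Call:
move_arm(
  moves=[
    {"gripper": 5, "x": -0.3, "y": 0, "z": 0, "roll": 0},
    {"gripper": 5, "x": -0.3, "y": 0, "z": 0, "roll": 0},
    {"gripper": 5, "x": -0.15, "y": 0, "z": 0, "roll": 0},
    {"gripper": 5, "x": 0, "y": 0, "z": 0, "roll": 0},
  ],
)

```text
time_s: 20.35
eef_pos: [0.5112, 0.0152, 0.4272]
eef_rot: [0.0, -0.665, 0.747, -0.001]
wrist_force: [-1.2, -2.0, 7.3]
opening: 0.165
```

Call:
move_arm(
  moves=[
    {"gripper": 5, "x": -0.1, "y": 0, "z": 0, "roll": 0},
    {"gripper": 5, "x": -0.1, "y": 0, "z": 0, "roll": 0},
    {"gripper": 5, "x": 0, "y": 0, "z": 0, "roll": 0},
  ],
)

```text
time_s: 20.72
eef_pos: [0.5114, 0.017, 0.4272]
eef_rot: [0.0, -0.665, 0.747, -0.002]
wrist_force: [-1.1, -2.5, 6.4]
opening: 0.166
```

Call:
move_arm(
  moves=[
    {"gripper": 5, "x": -0.1, "y": 0, "z": 0, "roll": 0},
    {"gripper": 5, "x": -0.1, "y": 0, "z": 0, "roll": 0},
    {"gripper": 5, "x": 0, "y": 0, "z": 0, "roll": 0},
  ],
)

```text
time_s: 21.1
eef_pos: [0.5115, 0.0179, 0.4272]
eef_rot: [-0.001, -0.665, 0.747, -0.003]
wrist_force: [-3.1, -9.2, 5.6]
opening: 0.164
```

Call:
move_arm(
  moves=[
    {"gripper": 5, "x": -0.1, "y": 0, "z": 0, "roll": 0},
    {"gripper": 5, "x": -0.05, "y": 0, "z": 0, "roll": 0},
    {"gripper": 5, "x": 0, "y": 0, "z": 0, "roll": 0},
  ],
)

```text
time_s: 21.48
eef_pos: [0.5117, 0.0185, 0.4272]
eef_rot: [-0.002, -0.664, 0.747, -0.003]
wrist_force: [-3.9, -14.4, 6.0]
opening: 0.163
```

Call:
move_arm(
  moves=[
    {"gripper": 5, "x": 0.15, "y": 0, "z": 0, "roll": 0},
    {"gripper": 50, "x": 0, "y": 0, "z": 0, "roll": 0},
    {"gripper": 50, "x": 0, "y": 0, "z": 0, "roll": 0},
    {"gripper": 50, "x": 0, "y": 0, "z": -3, "roll": 0},
    {"gripper": 50, "x": 0, "y": 0, "z": -3, "roll": 0},
  ],
)

```text
time_s: 22.1
eef_pos: [0.5111, 0.0199, 0.4859]
eef_rot: [-0.0, -0.665, 0.747, 0.001]
wrist_force: [1.0, 0.1, -0.3]
opening: 0.501
```

Call:
move_arm(
  moves=[
    {"gripper": 50, "x": 0, "y": 0, "z": -3, "roll": 0},
    {"gripper": 50, "x": 0, "y": 0, "z": -0.5, "roll": 0},
    {"gripper": 50, "x": 0, "y": 0, "z": 0, "roll": 0},
  ],
)

```text
time_s: 22.48
eef_pos: [0.5112, 0.0197, 0.5199]
eef_rot: [-0.0, -0.665, 0.747, 0.0]
wrist_force: [-0.3, 0.3, -0.0]
opening: 0.503
```

Run:
```python
from h import *
from scipy.spatial.transform import Rotation as R
o,c=cam('wrist'); _,t=cam('top')
T=np.eye(4);q=o['eef_rot'];T[:3,:3]=R.from_quat([*q[1:],q[0]]).as_matrix();T[:3,3]=o['eef_pos']
W=T@c['tool_from_camera']
print(o['eef_pos'],o['wrist_force'],o['opening'])
m=(c['img'].max(2)<45).astype(np.uint8);m[:160]=0;m[225:]=0;m[:,:270]=0;m[:,355:]=0
k,l,s,ce=cv2.connectedComponentsWithStats(m)
for i in range(1,k):
    if s[i,4]>100: b=(ce[i][0],s[i,1]+s[i,3]-11); print(s[i],b,ray(c,b,.279,W))
save('w5.png',np.vstack([c['img'][:300],cv2.resize(t['img'][120:220,230:430],(640,300))[:,:640]]))
```

```text
[0.51117415 0.0197339  0.51994577] [-0.32057247  0.26001355 -0.01302153] 0.5030537279340911
[308 182  22  32 573] (np.float64(318.60907504363), np.int32(203)) [0.51369369 0.01605455 0.279     ]
```

View pics/w5.png

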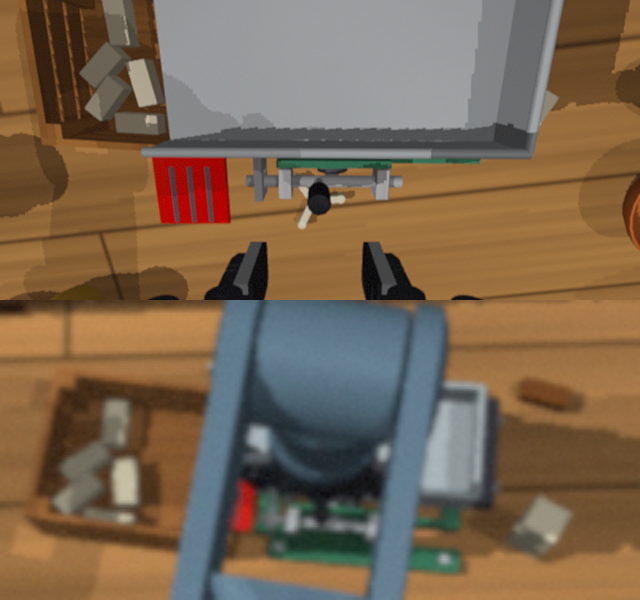

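The bolt is through the eye at (259,180), and the knob casts to y = 0.0161 against 0.0159 at the start, so it is fully home. Five props lie in the crate, the trough is level, and the gripper is clear. Handing in.

```bash
python3 -c "
from bench import ctrl; print(ctrl.hand_in())"
```

```text
the job is handed in; nothing more can be done
None
```

The job is done and handed in at about 22.5 s. I drew the bolt, emptied the trough into the crate, let the trough back up to level and pushed the bolt home.

- **Bolt drawn:** I pulled it until it met its end stop. The picture showed its end clear of the eye.
- **Tipping:** I pressed the tab down until the force rose steeply at the rubber stop. I held it there for about 1.2 s at roughly 15 N; the highest reading was about 17.5 N.
- **Props:** All five had already slid into the crate before the trough reached the stop. The hold was therefore with an empty trough.
- **Return:** I eased the trough up with the fingers in contact until the force faded to zero at level. There was up to 11 N of sideways drag on the tab, about 15 N in all and under the 25 N limit. I saw no sign of a bang.
- **Bolt home:** I pushed it in until the force reached 14 N at the end. The last picture shows it through the eye, with the knob within about 1 mm of where it started.
- **Last checks:** There are five props in the crate, the trough is empty, the gripper is touching nothing and the crate shows no visible shift. The arm hid part of the final top view. I checked the crate and the other bench items only by eye, and some were out of the last pictures.

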